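# Release and uncover the larger filter holder

## Task

Of the two filter holders on the bench, open the larger one: press its snap tab in until it is flush with the deck, where it stays, then push the released cover along its rails, off its seat and onto the deck, until the filter chamber is completely uncovered. Do it all by pressing and pushing with the fingertips: do not lift the cover, do not touch the filter, and leave the smaller holder and everything else on the bench undisturbed.

Things in the scene. Friction and masses are not known exactly. Their poses are not given: they have to be found in the camera images.
- large_holder: larger of two like grey filter holders, fixed, 201 x 100 x 36 mm (the other 137 x 68). Origin on the bench under the chamber's centre; +x along the deck, the way the cover comes off (away from the robot, within 0.5 rad), z up. Foot x -52 to 149 mm. Seat and deck are one level, z 30. Rails (inner faces y -41, +41) and an end stop (x 140) stand 6 mm above it
- large_chamber (a point): centre of the larger holder's chamber opening at seat level, the holder's (0, 0, 30) mm: a square 60 x 60 mm opening, the filter 16 mm below. Behind the cover the rear end of the holder (x -48 to -42) has only two corner stops, 6 mm high, with 60 mm free between them, room for a finger behind the cover
- large_cover: white loose cover of the larger holder, 80 (along the rails) x 78 x 16.5 mm, about 0.14 kg; origin at the centre of its underside. Seated: origin at the holder's (0, 0, 30) mm, axes as the holder's, front edge 2.5 mm short of the raised tab. Side runners 2 mm high let it pass over the pressed tab; it meets the end stop with its origin at the holder's x = 100 mm
- large_tab (a joint): how far the larger holder's snap tab is pressed down, m: 0 = up, 8 mm proud of the deck, blocking the cover; 0.008 = flush; 0.009 = end of travel. It moves straight down against about 5 N and stays where it is left (no return spring)
- large_tab_top (a point): centre of the top face of the larger tab, a metal pad 38 (along the holder's x) x 40 mm; at the holder's (61.5, 0, 38) mm when up, z sinking as it is pressed. It stands in the deck just ahead of the seated cover
- large_filter: white paper-like filter disc, 57 mm diameter, fixed in the larger chamber, its top 16 mm below the seat; origin at the holder's origin. Not to be touched
- small_holder: the smaller filter holder, to be left alone: 137 x 68 x 36 mm, origin under the centre of its chamber, +x along its deck
- small_cover: white cover of the smaller holder, 54 x 53 x 16.5 mm, origin at the centre of its underside; leave it on its seat
- small_tab (a joint): how far the smaller holder's tab is pressed, m, 0 = up; leave it up
- vial: glass vial with grey screw cap, 21 mm across, 45 mm high, standing on the bench 60 to 75 mm off the larger holder's rear end (the end nearer the robot); origin at its foot
- timer: bench timer, 66 x 64 x 19 mm, lying on the bench; origin at its underside
- carton: flat blue carton, 50 x 85 x 12 mm, lying on the bench; origin at its underside
- beaker: beaker, 52 x 56 x 70 mm, standing behind the oak seed case (64 mm high, which lies nearest the robot); origin at its foot. Behind it a ring magnifier lamp's head and arm hang some 0.2 m above the bench, more than 0.65 m ahead of the robot: cross the bench in front of them
- short_vial: glass vial with black screw cap, 21 mm across, 38 mm high, standing behind the oak seed case; origin at its foot
- lamp: glass spirit lamp, 82 mm across, 85 mm high; origin at its foot

How it is judged:
On the way, in this order (a step that is already met when the one before it is completed fails the run):
1. the larger tab is pressed in while its cover is still on its seat (value of joint large_tab above 0.0065 m and x of large_cover in the frame of large_holder below 0.01 m), for 0.1 s.
2. the cover has been pushed off its seat and the chamber is uncovered (x of large_cover in the frame of large_holder above 0.074 m), for 0.1 s.
At the end, for the whole second after the job is handed in: The larger tab is still pressed in (at least 6.5 mm of its 8 mm to flush), and the cover lies flat and still on the deck between the rails, its origin 74 to 105 mm along the holder's x from the chamber's centre, so that the 60 mm chamber is wholly uncovered (value of joint large_tab above 0.0065 m and x of large_cover in the frame of large_holder between 0.074 and 0.105 m and y of large_cover in the frame of large_holder between -0.008 and 0.008 m and z of large_cover in the frame of large_holder between 0.026 and 0.034 m and angle between large_cover's own z axis and vertical below 0.06 rad and linear speed of large_cover below 0.01 m/s); the robot touches nothing.
It fails at once if the cover is lifted (more than 6 mm above the seat level) or tipped (z of large_cover in the frame of large_holder above 0.036 m or angle between large_cover's own z axis and vertical above 0.2 rad).
It fails at once if the cover is forced along (over 6 mm) before its tab is pressed (x of large_cover in the frame of large_holder above 0.006 m and value of joint large_tab below 0.005 m).
It fails at once if the filter is touched (contact force between any of the arm, the fingers and large_filter above 0.3 N).
It fails at once if the smaller holder's cover or tab is moved (distance of small_cover from where it was at the start of the episode above 0.006 m or value of joint small_tab above 0.002 m).
It fails at once if a bystander is displaced by more than 15 mm or tipped (distance of any of vial, timer, carton, beaker, short_vial, lamp from where it was at the start of the episode above 0.015 m or angle between any of vial, short_vial, beaker, lamp's own z axis and vertical above 0.3 rad).
It also fails if it takes over 40 s, if anything falls off the work surface, if the arm or the gripper's body presses on something with over 40 N, if the wrist force passes 120 N, or if a joint passes its speed limit or range.

## Robot

A 6-joint arm with a two-finger parallel gripper is mounted at the origin on a cart in front of the work surface, level with it; the furniture and walls round the work are solid. World frame = base frame: x ahead of the robot, y to its left, z up, the work surface at z = 0. Lengths are in m, angles in rad, forces in N, time in s.
With the tool pointing down it reaches from about 0.4 to 0.825 m from the base axis. Payload 7 kg.
Tool frame: the origin (TCP) lies on the mounting face of the last link; the fingertips stand 178 mm ahead of it and the grasp point (between the pads) lies 159 mm ahead of it (bot.tip_reach is the distance from the TCP to the fingertips, in m); z points along the fingers, x is the direction in which the jaws open and shut, and the axes are right-handed (so a half turn about z gives the same grasp; the last joint's range is limited). The gripper opens to 88 mm and grips with 3 to 60 N. Pads are 19 mm wide; open, the fingers measure 130 mm over their backs; the gripper's body (78 mm by 193 mm) begins 47 mm behind the grasp point.
Start: joints at [-0.894, 0.359, 0.012, 0, -1.224, -0.288], TCP at [0.256, -0.625, 0.405] pointing down, gripper open.
Joint ranges: [-3.07, 3.07], [-1.43, 2.12], [-1.02, 1.25], [-3.03, 1.67], [-3.05, -0], [-3.03, 3.03]. Speed limits (rad/s): [2.39, 2.39, 3.01, 3.14, 3.14, 3.14].

## Interface

Orientations are given as a unit quaternion [x, y, z, w].
In Python, from plant import bot gives the robot as it stands.
- The arm moves only by the tool send_rows, never from a script. Its argument "plan" is a list that holds one entry, the list of rows, each a list of 7 numbers: the shift along the tool's x, y, z in cm, then the turn, a rotation vector about the tool's x, y, z in degrees, then the opening in per cent of the stroke, from 0 (shut) to 100 (fully open). A call has 1 to 20 rows; each row is the pose to reach, as a shift and turn from the pose commanded when the call began, along the tool's axes at that moment; what a row does not reach only later rows make up. A row lasts 1/8 s, in which the tool goes at most 62.5 mm and 10.7 degrees, less where a joint would pass 70% of its speed; a pose out of reach is approached as far as the arm can. A call with a gripper value outside its range is refused whole. The fingers move at their own pace and stop on an object; "grip_force" is the grip in N (left out, the last holds). Time passes only in rows, so rows that repeat a pose let the fingers close. It gives the time, the measured TCP pose, the force and the opening at its end, in the units of the state.
- bot.get_state(): the state, without advancing time (a new reading comes with each control period).
- bot.camera(name): name is "side" or "top" or "wrist"; returns the picture (400x640x3 uint8, red, green, blue); there is no depth.
- bot.camera_info(name): a dict with "fx", "fy", "cx", "cy" (pixels), "extrinsics" (4x4, takes a point from camera to world coordinates); the wrist camera has in their place "tool_from_camera" (4x4, takes a point from camera to tool coordinates, whose origin is the TCP and whose axes are the tool frame's). Camera axes: x right, y down, z forward; pixel columns grow to the right and rows downward; lengths in m; the calibration is good to about 2 mm. The wrist camera is an equidistant fisheye: a pixel r from the principal point sees the ray r / f radians off the axis. A picture is of the moment at which its call begins: read the wrist's pose just before it. camera_info takes no time and is no camera call.
- bot.finish_job(): hands the job in, once; it reports no verdict.
The state is a dict: "time_s": time; "qpos": joint angles; "joint_vel": joint speeds; "effort": joint torques, N m; "eef_pos": TCP position; "tool_rot": TCP orientation; "force": force on the tool from outside, world axes, zero at the start; "moment": the same for the moment, N m; "gripper_width": opening from 0.0 (shut) to 1.0 (fully open).
Only numpy, scipy, OpenCV 4.12 (cv2) and the standard library are available. Lean on these libraries where they do the work, as an engineer would, in place of code of your own. Each camera call takes 0.05 s, during which the arm holds its last target.

## Working session

There is one attempt and no reset: what is moved stays moved. The work goes in short steps, Python scripts to look and compute and a tool call to move; the robot and the scene stay as the last step left them, time stands still between calls to the robot, and variables do not carry over. Pictures are saved under pics/ and viewed, and the job is handed in when it is done.

Besides the shell and the picture viewer there is one more tool, called after ">>>" as a command line: name --argument value ..., lists and objects as JSON in quotes. send_rows: Moves the arm, as the interface text tells. Its arguments: {"type":"object","properties":{"plan":{"type":"array","items":{"type":"array","items":{"type":"array","items":{"type":"number"}}}},"grip_force":{"type":"number"}},"required":["plan"]}

```bash
mkdir -p pics; ls; python3 - <<'E'
from plant import bot
import cv2
for n in("top","side","wrist"):
    s=bot.get_state(); im=bot.camera(n); cv2.imwrite(f"pics/{n}0.png",im[:,:,::-1])
    i=bot.camera_info(n); print(n,i)
print(s)
E
```

```text
pics
top {'fx': 450.50989210590205, 'fy': 450.50989210590205, 'cx': 315.0299685747059, 'cy': 198.73583553699547, 'extrinsics': array([[-0.02551233, -0.98744759,  0.15587294,  0.25813617],
       [-0.99954382,  0.02771812,  0.01199377, -0.11077641],
       [-0.01616373, -0.15549584, -0.9877043 ,  1.35215131],
       [ 0.        ,  0.        ,  0.        ,  1.        ]])}
side {'fx': 439.12663020212426, 'fy': 439.12663020212426, 'cx': 318.3258512950425, 'cy': 208.743525506865, 'extrinsics': array([[ 0.59826328, -0.39173349,  0.69901782, -0.60598488],
       [-0.80114248, -0.30969133,  0.51211522, -0.87567261],
       [ 0.01586708, -0.86639261, -0.49911129,  0.82557101],
       [ 0.        ,  0.        ,  0.        ,  1.        ]])}
wrist {'fx': 309.70691628693146, 'fy': 309.70691628693146, 'cx': 319.0572694982383, 'cy': 202.24075109327825, 'tool_from_camera': array([[ 9.99999455e-01, -9.32433389e-04, -4.70680686e-04,
        -3.88539611e-04],
       [ 1.02203488e-03,  9.66463790e-01,  2.56800893e-01,
        -6.80462040e-02],
       [ 2.15446112e-04, -2.56801234e-01,  9.66464215e-01,
         2.03863571e-02],
       [ 0.00000000e+00,  0.00000000e+00,  0.00000000e+00,
         1.00000000e+00]])}
{'time_s': 0.1, 'qpos': array([-8.93918034e-01,  3.59308352e-01,  1.11282907e-02, -2.96022382e-04,
       -1.22412283e+00, -2.88093673e-01]), 'joint_vel': array([ 0.00040941, -0.00113524,  0.0022792 ,  0.00191917,  0.00075077,
       -0.00085945]), 'effort': array([-1.40124444e-03, -5.84166241e+01,  2.93752670e+01,  7.01557562e+00,
        1.02293523e-02, -7.50384561e-05]), 'eef_pos': array([ 0.25578574, -0.62445849,  0.40381325]), 'tool_rot': array([ 5.57238228e-01,  8.30352317e-01,  3.57536389e-04, -6.77471948e-04]), 'force': array([-0.2554284 , -0.4814837 , -0.00299263]), 'moment': array([-0.01506708,  0.02695946, -0.03050863]), 'gripper_width': 0.9978650148817398}
```

View pics/top0.png

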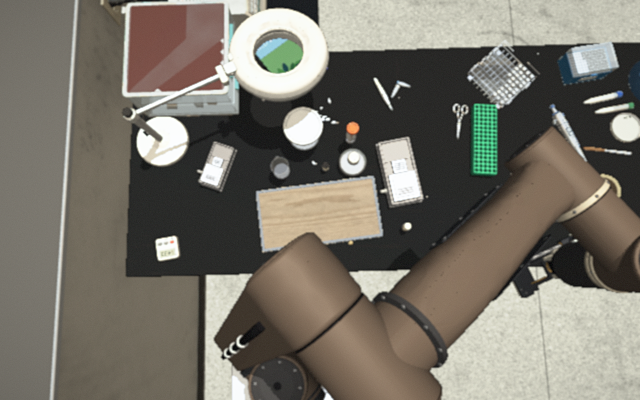

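View pics/side0.png

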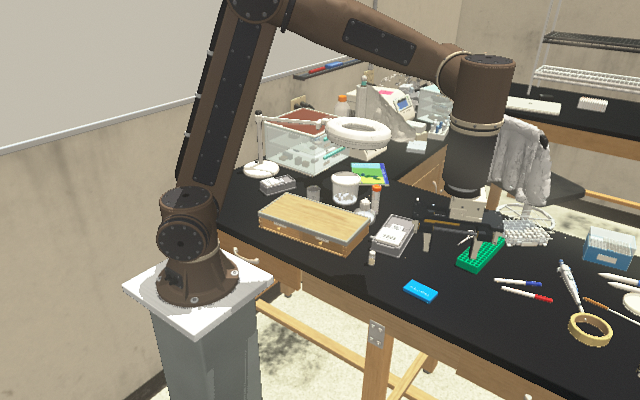

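View pics/wrist0.png

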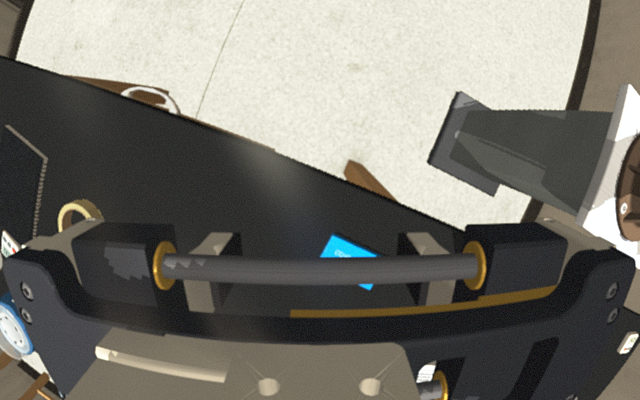

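The top view shows the large holder near (400,172) and the small one near (217,165). The oak case lies at (320,213) and the vial at (407,227). I'll zoom in for corners.

```bash
python3 - <<'E'
import cv2
a=cv2.imread("pics/top0.png")[125:245,340:460]
cv2.imwrite("pics/top0z.png",cv2.resize(a,(600,600),interpolation=cv2.INTER_CUBIC))
a=cv2.imread("pics/side0.png")[200:275,350:450]
cv2.imwrite("pics/side0z.png",cv2.resize(a,(800,600),interpolation=cv2.INTER_CUBIC))
E
```

```text
(no output)
```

View pics/top0z.png

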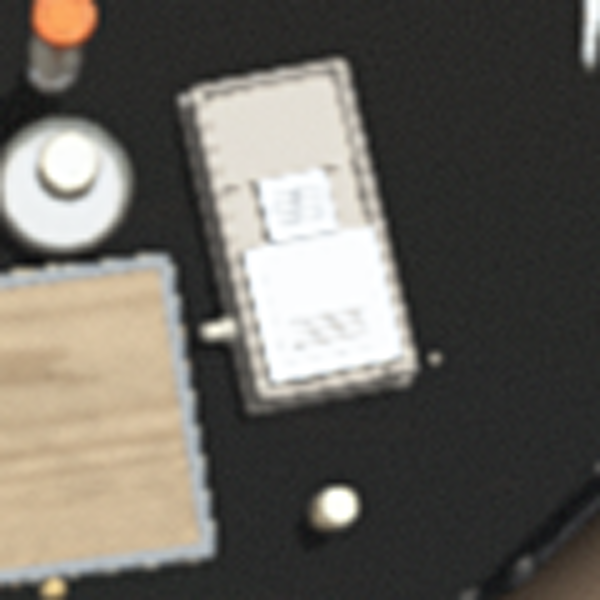

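View pics/side0z.png

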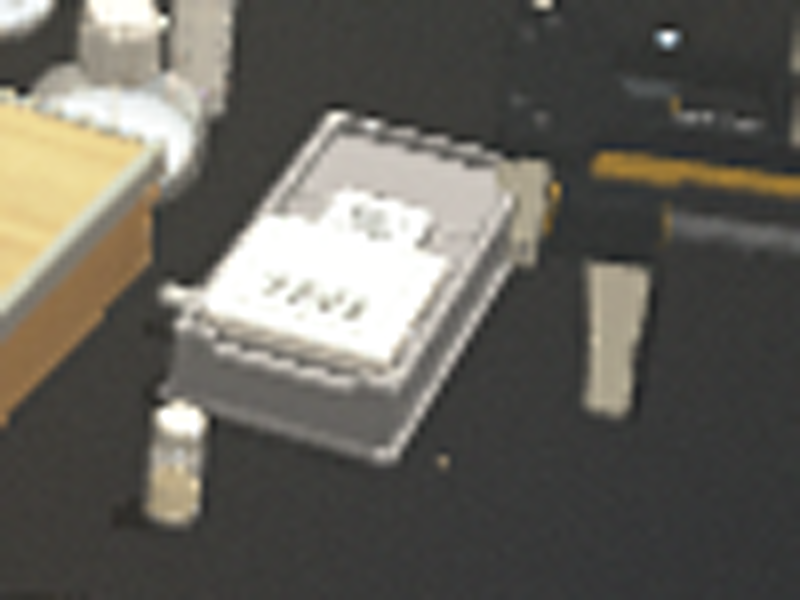

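```bash
cat > h.py <<'E'
import numpy as np, cv2
from scipy.optimize import least_squares
from scipy.spatial.transform import Rotation as R
from plant import bot
def proj_pin(i,P):
    T=np.linalg.inv(i["extrinsics"]); c=P@T[:3,:3].T+T[:3,3]
    return np.c_[i["fx"]*c[:,0]/c[:,2]+i["cx"], i["fy"]*c[:,1]/c[:,2]+i["cy"]]
def proj_wrist(i,P,pos,q):
    t=(P-pos)@R.from_quat(q).as_matrix()
    T=np.linalg.inv(i["tool_from_camera"]); c=t@T[:3,:3].T+T[:3,3]
    n=np.hypot(c[:,0],c[:,1]); th=np.arctan2(n,c[:,2])
    return np.c_[i["fx"]*th*c[:,0]/n+i["cx"], i["fy"]*th*c[:,1]/n+i["cy"]]
def ray_pin(i,uv,z):
    E=i["extrinsics"]; d=E[:3,:3]@np.array([(uv[0]-i["cx"])/i["fx"],(uv[1]-i["cy"])/i["fy"],1]); o=E[:3,3]
    return o+d*(z-o[2])/d[2]
def ray_wrist(i,uv,z,pos,q):
    u=np.array([(uv[0]-i["cx"])/i["fx"],(uv[1]-i["cy"])/i["fy"]]); th=np.hypot(*u)
    d=np.r_[np.sin(th)*u/th,np.cos(th)]; T=i["tool_from_camera"]; M=R.from_quat(q).as_matrix()
    o=pos+M@T[:3,3]; d=M@T[:3,:3]@d
    return o+d*(z-o[2])/d[2]
def h2w(p,L):
    c,s=np.cos(p[2]),np.sin(p[2]); L=np.asarray(L,float)
    return np.c_[p[0]+c*L[:,0]-s*L[:,1], p[1]+s*L[:,0]+c*L[:,1], L[:,2]]
COV=np.array([[.04,.039,.0465],[.04,-.039,.0465],[-.04,-.039,.0465],[-.04,.039,.0465]])
E
python3 - <<'E'
from h import *
i=bot.camera_info("top")
z=np.array([[246,247],[380,228],[410,365],[272,383]])/5.+[340,125]-.4
W=np.array([ray_pin(i,u,.0465) for u in z]); print(W.round(4))
print([np.linalg.norm(W[k]-W[k-1]).round(4) for k in range(4)])
r=least_squares(lambda p:(proj_pin(i,h2w(p,COV))-z).ravel(),[.5,-.3,-.1]); print(r.x,r.fun.round(2))
t=np.array([[260,180],[325,168]])/5.+[340,125]-.4
print(proj_pin(i,h2w(r.x,[[.0805,.02,.038],[.0805,-.02,.038]])),t)
print("vial cap",ray_pin(i,np.array([335,505])/5+[340,125]-.4,.045))
for n,u in(("case corner",(168,257)),("case nr",(212,552))): print(n,ray_pin(i,np.array(u)/5+[340,125]-.4,.064))
print("lampglass",ray_pin(i,np.array([65,185])/5+[340,125]-.4,.06))
E
```

```text
[[ 0.532  -0.3145  0.0465]
 [ 0.5411 -0.394   0.0465]
 [ 0.4588 -0.4065  0.0465]
 [ 0.4504 -0.3255  0.0465]]
[np.float64(0.0823), np.float64(0.08), np.float64(0.0833), np.float64(0.0814)]
[ 0.49554602 -0.36015734  0.12644985] [ 0.68  0.53 -0.05  0.33 -0.95 -0.64  0.33 -0.19]
[[392.93975236 161.02751026]
 [406.16632799 158.99894173]] [[391.6 160.6]
 [404.6 158.2]]
vial cap [ 0.37810811 -0.35844192  0.045     ]
case corner [ 0.52366815 -0.26618539  0.064     ]
case nr [ 0.35140482 -0.28340086  0.064     ]
lampglass [ 0.56937095 -0.20825674  0.06      ]
```

>>> send_rows --plan '[[[13.5,37,0,0,0,14.8,0],[13.5,37,0,0,0,14.8,0],[13.5,37,0,0,0,14.8,0],[13.5,37,0,0,0,14.8,0],[13.5,37,0,0,0,14.8,0],[13.5,37,0,0,0,14.8,0],[13.5,37,0,0,0,14.8,0],[13.5,37,0,0,0,14.8,0],[13.5,37,0,0,0,14.8,0],[13.5,37,0,0,0,14.8,0],[13.5,37,0,0,0,14.8,0]]]'

```text
time_s: 1.52
eef_pos: [0.5463, -0.3602, 0.4048]
tool_rot: [0.66, 0.751, 0.0, 0.0]
force: [-0.3, 0.6, -0.9]
gripper_width: 0.004
```

```bash
python3 - <<'E'
from h import *
import json
s=bot.get_state(); im=bot.camera("wrist"); cv2.imwrite("pics/w1.png",im[:,:,::-1])
np.savez("w1.npz",pos=s["eef_pos"],q=s["tool_rot"]); print(s["time_s"],s["eef_pos"],s["tool_rot"],s["gripper_width"])
i=bot.camera_info("wrist")
print(proj_wrist(i,h2w([.4955,-.36,.13],COV),s["eef_pos"],s["tool_rot"]).round(0))
E
```

```text
1.525 [ 0.5463334  -0.36024628  0.40483727] [6.60023474e-01 7.51244970e-01 1.78096837e-05 9.37434985e-05] 0.0038414839461236995
[[361. 174.]
 [290. 174.]
 [289. 102.]
 [362. 102.]]
```

View pics/w1.png

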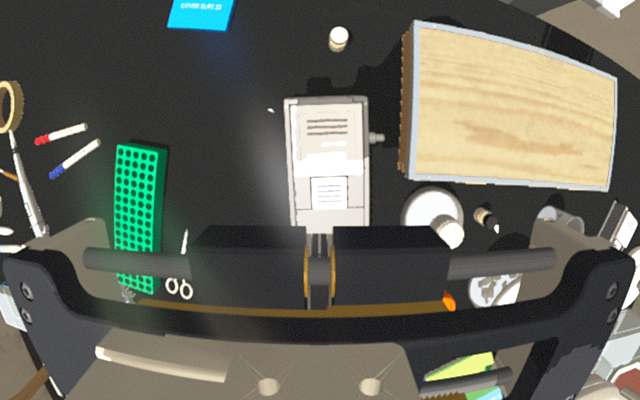

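The cover spans roughly (292..364, 104..176), matching the prediction; the vial cap is at (339,36) and the tab at (329,192). I'll zoom in and refine.

```bash
python3 - <<'E'
import cv2
a=cv2.imread("pics/w1.png")[90:240,270:390]
cv2.imwrite("pics/w1z.png",cv2.resize(a,(480,600),interpolation=cv2.INTER_CUBIC))
E
```

```text
(no output)
```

View pics/w1z.png

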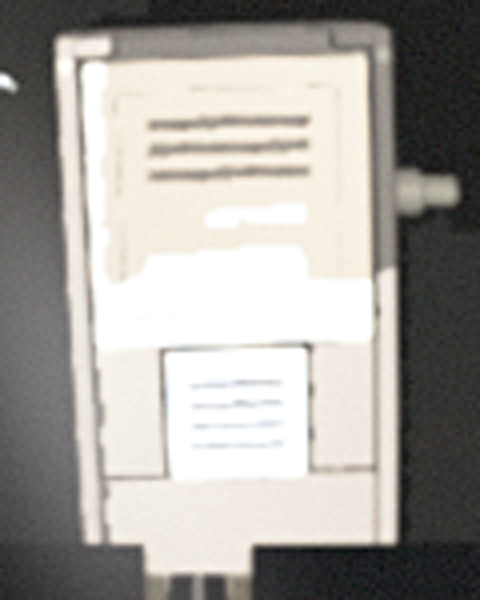

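```bash
python3 - <<'E'
from h import *
i=bot.camera_info("wrist"); d=np.load("w1.npz"); pos,q=d["pos"],d["q"]
Z=lambda a:np.array(a,float)/4+[270,90]-.375
C=Z([[97,348],[374,343],[370,55],[82,58]])
T=Z([[162,350],[309,346],[309,476],[171,480]]) # tab near-left,near-right,far-right,far-left
TL=np.array([[.0425,-.02,.038],[.0425,.02,.038],[.0805,.02,.038],[.0805,-.02,.038]])
CL=COV[[1,0,3,2]]
f=lambda L,U:least_squares(lambda p:(proj_wrist(i,h2w(p,L),pos,q)-U).ravel(),[.5,-.36,.13])
for L,U in((CL,C),(TL,T),(np.r_[CL,TL],np.r_[C,T])):
    r=f(L,U); print(r.x.round(4),r.fun.round(2))
v=ray_wrist(i,(339,33),.045,pos,q); print("vial",v)
for u in((412,24),(404,178)): print(ray_wrist(i,u,.064,pos,q))
p=r.x
# cross-check against top image
print(proj_pin(bot.camera_info("top"),h2w(p,COV)), "meas",(np.array([[246,247],[380,228],[410,365],[272,383]])/5.+[340,125]-.4))
E
```

```text
[ 0.4974 -0.3577  0.1553] [-0.74  0.32  0.11 -0.19  0.42 -0.46  0.22  0.35]
[ 0.4973 -0.3575  0.1634] [ 0.9   0.26 -0.7   0.1  -0.22 -0.29  0.01 -0.12]
[ 0.4974 -0.3575  0.1601] [-0.37  0.46  0.47 -0.37  0.43 -0.65  0.24  0.52  0.76  0.22 -0.84  0.17
 -0.47 -0.22 -0.24 -0.15]
vial [ 0.37673427 -0.36054735  0.045     ]
[ 0.35669716 -0.2855283   0.064     ]
[ 0.52497427 -0.27104997  0.064     ]
[[388.17454079 174.46330853]
 [414.06926923 169.60151613]
 [420.05162576 195.85751779]
 [393.91648987 200.78554495]] meas [[388.8 174. ]
 [415.6 170.2]
 [421.6 197.6]
 [394.  201.2]]
```

```bash
cat >> h.py <<'E'
HP=[.4973,-.3577,.157]
def delta(Ltip,yawh=HP[2]):
    s=bot.get_state(); M=R.from_quat(s["tool_rot"]).as_matrix()
    W=h2w(HP,[Ltip])[0]+[0,0,bot.tip_reach]
    d=M.T@(W-s["eef_pos"])*100
    a=np.arctan2(M[1,0],M[0,0]); 
    return d.round(2), "turn z", np.degrees(a-(yawh+np.pi/2)).round(2), "world",W.round(4), s["force"].round(1)
E
python3 - <<'E'
from h import *
print(bot.tip_reach)
print(delta([.0615,0,.060])); print(h2w(HP,[[.0615,0,0],[-.053,0,0],[.05,0,0]]))
E
```

```text
0.1781
(array([ 1.05,  1.3 , 16.67]), 'turn z', np.float64(-1.59), 'world', array([ 0.558 , -0.3481,  0.2381]), array([-0.7,  1.3,  0.9]))
[[ 0.5580436  -0.34808412  0.        ]
 [ 0.44495186 -0.36598686  0.        ]
 [ 0.54668504 -0.34988221  0.        ]]
```

>>> send_rows --plan '[[[1.05,1.4,8,0,0,-1.6,0],[1.05,1.4,13,0,0,-1.6,0],[1.05,1.4,16.5,0,0,-1.6,0],[1.05,1.4,16.5,0,0,-1.6,0],[1.05,1.4,16.5,0,0,-1.6,0],[1.05,1.4,16.5,0,0,-1.6,0],[1.05,1.4,16.5,0,0,-1.6,0]]]'

```text
time_s: 2.45
eef_pos: [0.5599, -0.3474, 0.2416]
tool_rot: [0.649, 0.761, 0.001, 0.001]
force: [-0.4, -0.2, 0.6]
gripper_width: 0.002
```

```bash
python3 - <<'E'
from h import *
print(delta([.0625,0,.030]))
for n in("side","wrist","top"):
    im=bot.camera(n); cv2.imwrite(f"pics/{n}2.png",im[:,:,::-1])
a=cv2.imread("pics/side2.png")[180:290,340:460]; cv2.imwrite("pics/side2z.png",cv2.resize(a,(650,596),interpolation=cv2.INTER_CUBIC))
E
```

```text
(array([-0.03, -0.11,  3.35]), 'turn z', np.float64(0.08), 'world', array([ 0.559 , -0.3479,  0.2081]), array([-0.4, -0.2,  0.6]))
```

View pics/side2z.png

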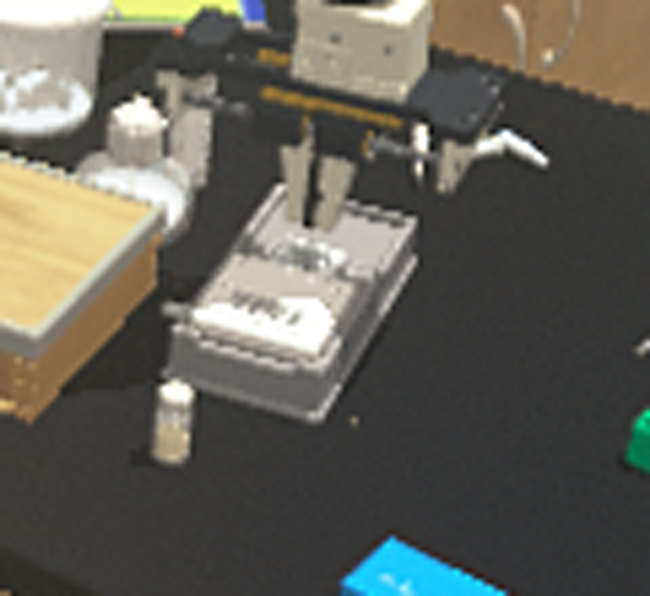

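View pics/wrist2.png

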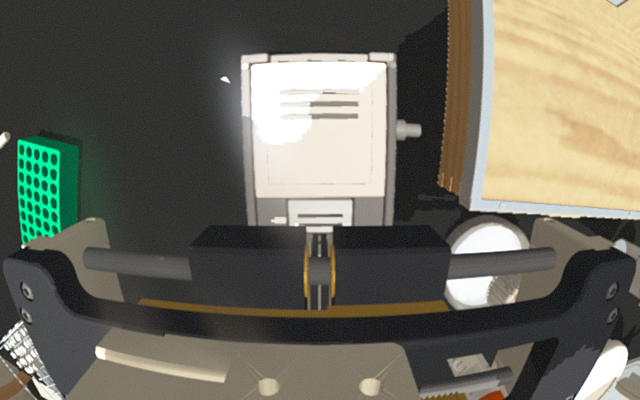

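Fingers are centred on the tab (column 320), clear of the cover. Press.

>>> send_rows --plan '[[[0,-0.1,1.5,0,0,0,0],[0,-0.1,2.2,0,0,0,0],[0,-0.1,2.6,0,0,0,0],[0,-0.1,2.9,0,0,0,0],[0,-0.1,3.2,0,0,0,0],[0,-0.1,3.35,0,0,0,0],[0,-0.1,3.4,0,0,0,0],[0,-0.1,3.4,0,0,0,0],[0,-0.1,3.4,0,0,0,0]]]'

```text
time_s: 3.72
eef_pos: [0.5583, -0.3473, 0.2073]
tool_rot: [0.649, 0.761, -0.0, 0.0]
force: [-7.5, 5.1, 15.9]
gripper_width: 0.004
```

```bash
python3 - <<'E'
from h import *
print(bot.get_state()["eef_pos"]-[0,0,bot.tip_reach]);print(delta([.0625,0,.030]))
E
```

```text
[ 0.55832383 -0.34731438  0.02920517]
(array([-0.07,  0.06, -0.08]), 'turn z', np.float64(0.1), 'world', array([ 0.559 , -0.3479,  0.2081]), array([-7.5,  5.1, 15.9]))
```

>>> send_rows --plan '[[[0,0,-3,0,0,0,0],[0,0,-6,0,0,0,0],[0,0,-6,0,0,0,0],[0,-6,-6,0,0,0,0],[0,-11.8,-6,0,0,0,0],[0,-11.8,-6,0,0,0,0],[0,-11.8,-6,0,0,0,0],[0,-11.8,-6,0,0,0,0]]]'

```text
time_s: 4.72
eef_pos: [0.4431, -0.366, 0.2654]
tool_rot: [0.649, 0.761, 0.0, 0.0]
force: [-0.1, -1.4, 0.4]
gripper_width: 0.004
```

```bash
python3 - <<'E'
from h import *
print(delta([-.0535,0,.034]))
for n in("side","wrist","top"):
    im=bot.camera(n); cv2.imwrite(f"pics/{n}3.png",im[:,:,::-1])
a=cv2.imread("pics/side3.png")[180:290,340:460]; b=cv2.imread("pics/top3.png")[125:245,340:460]
cv2.imwrite("pics/c3.png",np.hstack([cv2.resize(a,(400,400),interpolation=2),cv2.resize(b,(400,400),interpolation=2)]))
E
```

```text
(array([-0.03,  0.13,  5.33]), 'turn z', np.float64(0.11), 'world', array([ 0.4445, -0.3661,  0.2121]), array([-0.1, -1.4,  0.4]))
```

View pics/c3.png

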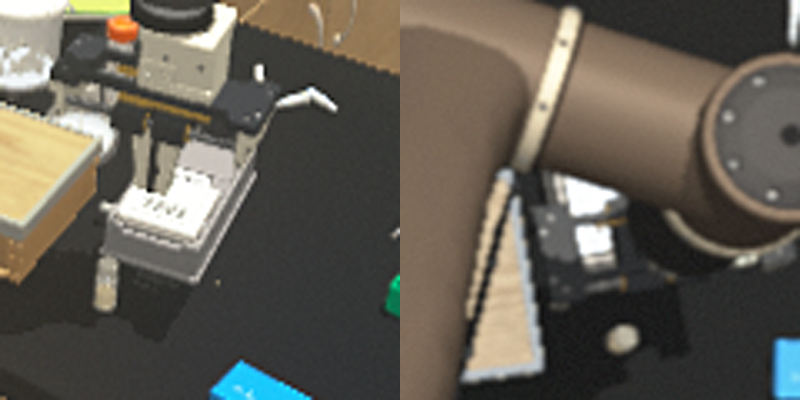

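View pics/wrist3.png

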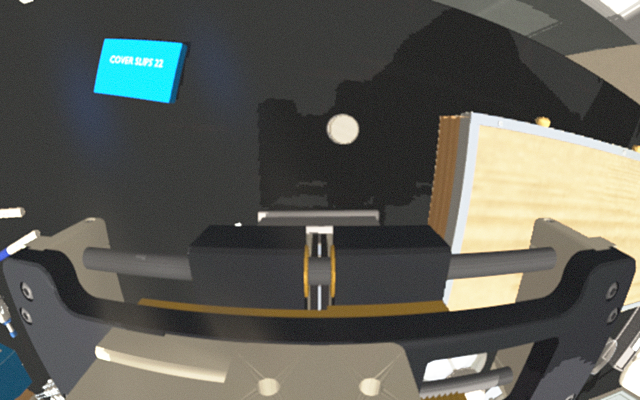

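>>> send_rows --plan '[[[0,0,2,0,0,0,0],[0,0,4,0,0,0,0],[0,0,4.6,0,0,0,0],[0,0,5.2,0,0,0,0],[0,0,5.2,0,0,0,0],[0,0,5.2,0,0,0,0]]]'

```text
time_s: 5.62
eef_pos: [0.4423, -0.3661, 0.2142]
tool_rot: [0.649, 0.761, 0.0, 0.0]
force: [-0.5, 0.4, -0.2]
gripper_width: 0.005
```

```bash
python3 - <<'E'
from h import *
print(delta([-.0535,0,.034]))
im=bot.camera("side"); a=im[180:290,340:460,::-1]
cv2.imwrite("pics/s4.png",cv2.resize(a,(650,596),interpolation=2))
E
```

```text
(array([-0.03,  0.21,  0.21]), 'turn z', np.float64(0.09), 'world', array([ 0.4445, -0.3661,  0.2121]), array([-0.5,  0.4, -0.2]))
```

View pics/s4.png

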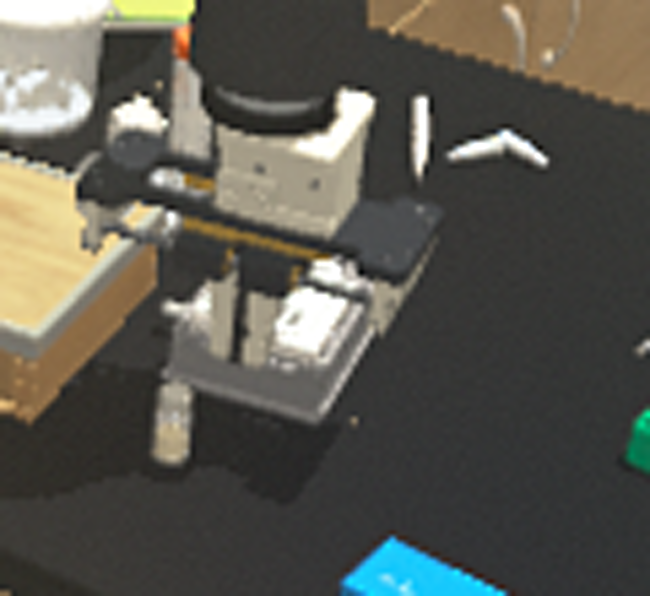

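>>> send_rows --plan '[[[0,0.2,0.15,0,0,0,0],[0,0.5,0.15,0,0,0,0],[0,0.8,0.15,0,0,0,0],[0,1.2,0.15,0,0,0,0],[0,1.6,0.15,0,0,0,0],[0,2,0.15,0,0,0,0],[0,2.4,0.15,0,0,0,0],[0,2.8,0.15,0,0,0,0],[0,3.2,0.15,0,0,0,0],[0,3.6,0.15,0,0,0,0],[0,3.8,0.15,0,0,0,0],[0,3.9,0.15,0,0,0,0]]]'

```text
time_s: 7.18
eef_pos: [0.4807, -0.3598, 0.2121]
tool_rot: [0.649, 0.761, -0.0, -0.0]
force: [-1.0, 0.4, -0.4]
gripper_width: 0.004
```

```bash
python3 - <<'E'
from h import *
print(delta([.0405,0,.0346]))
im=bot.camera("side"); a=im[180:290,340:460,::-1]
cv2.imwrite("pics/s5.png",cv2.resize(a,(650,596),interpolation=2))
E
```

```text
(array([-0.06,  5.72, -0.06]), 'turn z', np.float64(0.08), 'world', array([ 0.5373, -0.3514,  0.2127]), array([-1. ,  0.4, -0.4]))
```

View pics/s5.png

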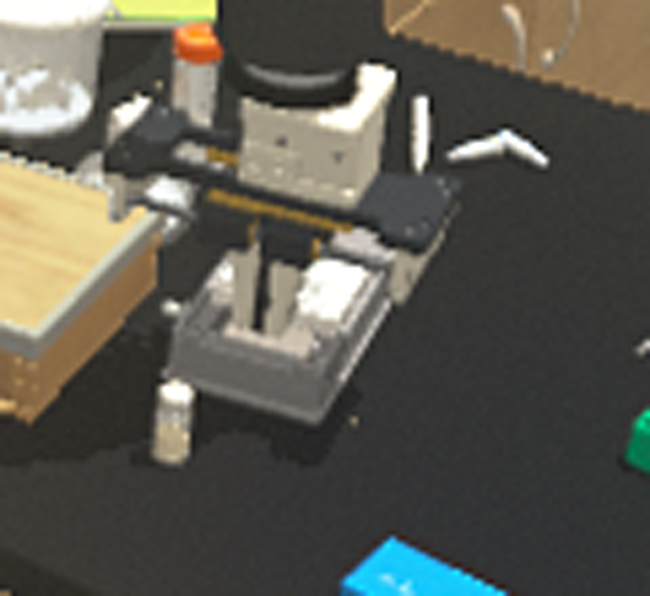

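The cover is sliding ahead of the fingers with about 1 N. Continue.

>>> send_rows --plan '[[[0,0.4,0,0,0,0,0],[0,0.8,0,0,0,0,0],[0,1.2,0,0,0,0,0],[0,1.6,0,0,0,0,0],[0,2,0,0,0,0,0],[0,2.4,0,0,0,0,0],[0,2.8,0,0,0,0,0],[0,3.2,0,0,0,0,0],[0,3.6,0,0,0,0,0],[0,4,0,0,0,0,0],[0,4.4,0,0,0,0,0],[0,4.8,0,0,0,0,0],[0,5.1,0,0,0,0,0],[0,5.4,0,0,0,0,0],[0,5.6,0,0,0,0,0],[0,5.7,0,0,0,0,0],[0,5.7,0,0,0,0,0]]]'

```text
time_s: 9.35
eef_pos: [0.537, -0.3508, 0.2121]
tool_rot: [0.649, 0.761, 0.0, 0.0]
force: [-0.2, -0.3, -0.4]
gripper_width: 0.005
```

```bash
python3 - <<'E'
from h import *
print(delta([.0405,0,.0346]))
im=bot.camera("side"); a=im[180:290,340:460,::-1]
cv2.imwrite("pics/s6.png",cv2.resize(a,(650,596),interpolation=2))
E
```

```text
(array([-0.06,  0.02, -0.06]), 'turn z', np.float64(0.08), 'world', array([ 0.5373, -0.3514,  0.2127]), array([-0.2, -0.3, -0.4]))
```

View pics/s6.png

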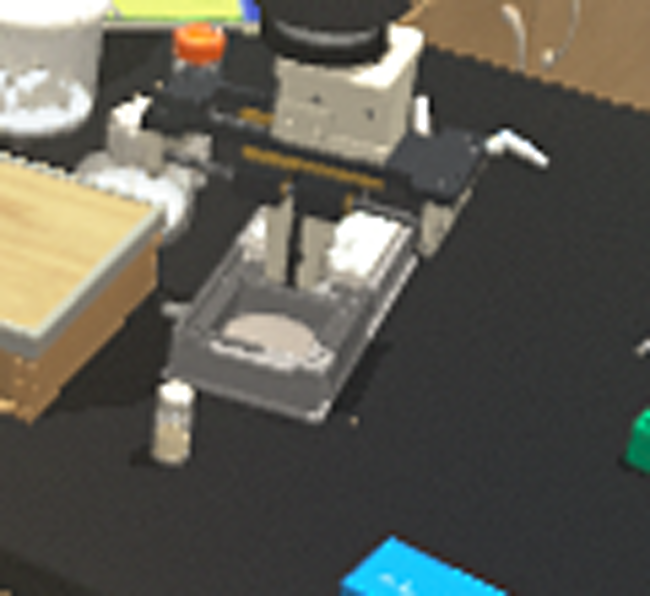

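>>> send_rows --plan '[[[0,-0.6,0,0,0,0,0],[0,-1,0,0,0,0,0],[0,-1,-3,0,0,0,0],[0,-1,-9,0,0,0,0],[0,-1,-15,0,0,0,0],[0,-1,-19,0,0,0,0],[0,3,-19,0,0,0,0],[0,6,-19,0,0,0,0],[0,6,-19,0,0,0,0],[0,6,-19,0,0,0,0],[0,6,-19,0,0,0,0]]]'

```text
time_s: 10.78
eef_pos: [0.5954, -0.3416, 0.4023]
tool_rot: [0.649, 0.761, -0.0, -0.0]
force: [0.1, 0.7, -0.6]
gripper_width: 0.004
```

```bash
python3 - <<'E'
from h import *
s=bot.get_state(); im=bot.camera("wrist"); np.savez("w7.npz",pos=s["eef_pos"],q=s["tool_rot"])
print(s["time_s"],s["force"])
cv2.imwrite("pics/w7.png",im[:,:,::-1])
cv2.imwrite("pics/w7z.png",cv2.resize(im[60:240,250:400,::-1],(500,600),interpolation=2))
i=bot.camera_info("wrist")
for x in(.074,.09,.1): print(x,((proj_wrist(i,h2w(HP,COV+[x,0,0]),s["eef_pos"],s["tool_rot"])-[250,60]+.35)*10/3).round(0).tolist())
im=bot.camera("side");cv2.imwrite("pics/s7.png",cv2.resize(im[180:290,340:460,::-1],(650,596),interpolation=2))
E
```

```text
10.775 [ 0.08013389  0.65220255 -0.58586963]
0.074 [[347.0, 457.0], [115.0, 457.0], [110.0, 216.0], [351.0, 216.0]]
0.09 [[345.0, 502.0], [116.0, 502.0], [110.0, 265.0], [351.0, 265.0]]
0.1 [[344.0, 530.0], [117.0, 530.0], [111.0, 296.0], [350.0, 296.0]]
```

View pics/w7z.png

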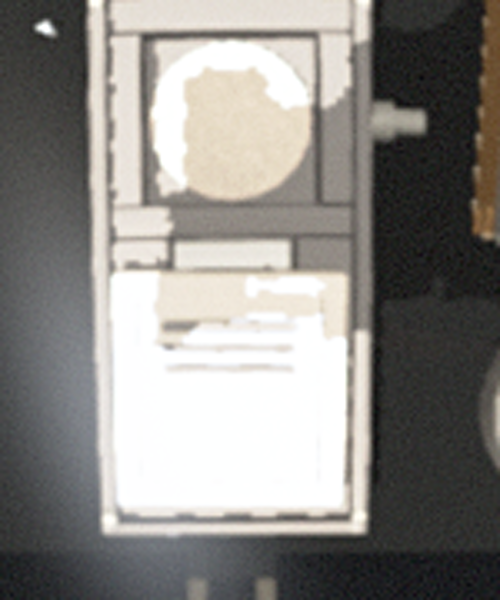

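View pics/s7.png

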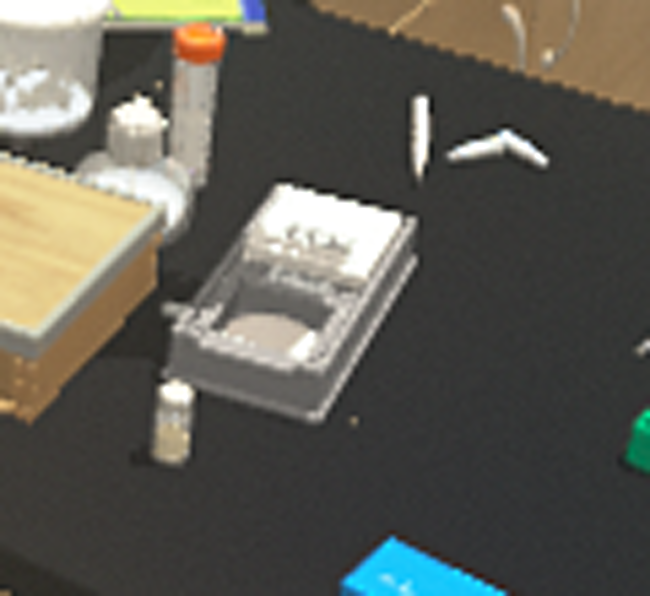

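The cover's rear edge is at row 269 and its front edge at about 508, which puts it at x ≈ 0.091 m, flat between the rails. The chamber is fully open, the tab is down and the vial has not moved. Handing in.

```bash
python3 -c "
from plant import bot
print(bot.finish_job())"
```

```text
the job is handed in; nothing more can be done
None
```

The larger holder is open and the job is handed in at about 11 s of the 40 s allowed; no verdict was reported.

- **Tab:** I pressed it with the closed fingertips until the tips read about 29 mm above the bench. That is about 8.8 mm of travel by the tip height, at 16 N.
- **Cover:** I then lowered the fingers behind the cover and pushed it along the rails. The force read about 1 N or less at the two points where I checked it.
- **Final check:** The last wrist picture put the cover at x ≈ 0.091 m in the holder's frame, against the 0.074–0.105 m allowed. It lies flat between the rails, the chamber is fully uncovered, and the gripper is about 0.19 m clear above.
- **Bystanders:** The filter and the vial look undisturbed in the last pictures. I did not measure the smaller holder or the other objects afterwards, but no move went near them.
- **Disagreement:** The first top-camera estimate of the holder's yaw was 0.126 rad, and the wrist camera gave about 0.157 rad. I used the wrist value, and the cover tracked straight with it.

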